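# Re-zero a spice mill's grind dial and set it three clicks back

## Robot

A 6-joint arm with a two-finger parallel gripper is mounted at the origin on the work surface. World frame = base frame: x ahead of the robot, y to its left, z up, the work surface at z = 0. Lengths are in mm, angles in rad, forces in N, time in s.
With the tool pointing down it reaches from about 425 to 1125 mm from the base axis. Payload 14.9 kg.
Tool frame: the origin (TCP) lies on the mounting face of the last link; the fingertips stand 191 mm ahead of it and the grasp point (between the pads) lies 172 mm ahead of it; x points along the fingers, z is the direction in which the jaws open and shut, and the axes are right-handed (so a half turn about x gives the same grasp; the last joint's range is limited). The gripper opens to 91 mm and grips with 3 to 60 N. Pads are 32 mm wide; open, the fingers measure 118 mm over their backs; the gripper's body (76 mm by 178 mm) begins 60 mm behind the grasp point.
Start: joints at [-1.159, 0.379, 1.734, -0, 1.028, -0.033], TCP at [301.192, -631.904, 404.732] pointing down, gripper open.
Joint ranges: [-2.77, 2.77], [-0.74, 2.19], [0, 2.66], [-1.06, 4.2], [0.31, 2.87], [-3.08, 3.08]. Speed limits (rad/s): [1.89, 1.89, 2.39, 3.14, 3.14, 3.14].

## Interface

Orientations are given as a 3x3 rotation matrix whose columns are the frame's x, y, z axes.
In Python, from bench import manip gives the robot as it stands. The module is installed in compiled form; this text tells all that it offers.
- The arm moves only by the tool arm_command, never from a script. Its argument "steps" is a list of rows, each a list of 3 entries, a list of its own where there are three numbers: the shift along the tool's x, y, z in m, then the turn, a rotation vector about the tool's x, y, z in degrees, then the finger opening in m, from 0 to 0.0912. In form: [[[tx, ty, tz], [rx, ry, rz], gripper], ...]. A call has 1 to 12 rows; each row shifts and turns the pose as measured when the row begins, along the tool's axes as they then stand; what a row does not reach is not made up. A row lasts 1/12 s, in which the tool goes at most 41.7 mm and 7.16 degrees, less where a joint would pass 70% of its speed; a pose out of reach is approached as far as the arm can. A call with a gripper value outside its range is refused whole. The fingers move at their own pace and stop on an object; the grip force is fixed at half the most. Time passes only in rows, so rows that do not move let the fingers close. It gives the time, the measured TCP pose, the force and the opening at its end, in the units of the state.
- manip.sense(): the state, without advancing time (a new reading comes with each control period).
- manip.camera(name): name is "scene" or "top" or "wrist"; returns a dict with "frame" (400x640x3 uint8, blue, green, red), "fx", "fy", "cx", "cy" (pixels), "view" (4x4, takes a point from world to camera coordinates). Camera axes: x right, y up, looking along -z (the intrinsics and any distortion apply to the point x, -y, -z); pixel columns grow to the right and rows downward; lengths in mm; the calibration is good to about 2 mm. The wrist camera is an equidistant fisheye: a pixel r from the principal point sees the ray r / f radians off the axis. A picture is of the moment at which its call begins. There is no depth.
- manip.sign_off(): hands the job in, once; it reports no verdict.
The state is a dict: "t": time; "q": joint angles; "qd": joint speeds; "effort": joint torques, N m; "eef_pos": TCP position; "tool_rot": TCP orientation; "ft_force": force on the tool from outside, world axes, zero at the start; "wrist_torque": the same for the moment, N m; "width": opening from 0.0 (shut) to 1.0 (fully open).
Only numpy, scipy, OpenCV 4.12 (cv2) and the standard library are available. Lean on these libraries where they do the work, as an engineer would, in place of code of your own. Each camera call takes 0.05 s, during which the arm holds its last target. There are 200 camera calls.

## Task

The green spice mill on the sandwich counter has lost its grind setting. Turn the dial on top of it clockwise (seen from above) all the way to its stop, then back counterclockwise by exactly three clicks (one click per mark of its scale), and let go. Leave the dials of the red and the yellow mill as they are.

Things in the scene. Friction and masses are not known exactly. Their poses are not given: they have to be found in the camera images.
- green_dial (a joint): Dial on the green-headed mill: its angle in rad. 0 is the hard clockwise stop (seen from above); it grows counterclockwise, to 2.93 at most. One click is 24 degrees (0.419 rad): three are 1.257. Starts at 0.55 to 1.40. Clicks cannot be felt: an even drag of about 0.06 N m, and it stays where left, so count by angle or by the scale's marks.
- green_dial_grip (a point): Grip point on the green mill's dial axis, 164 mm above the counter. The dial is a black disc 54 mm across, its top at 140 mm, with an upright bar on it 50 mm long, 14 mm thick, from 140 to 180 mm above the counter. Turns with the dial: x along the bar to its pointer end (white stripe from the middle of the bar's top to that end), y across the bar, z up.
- red_dial_mark (a point): Pointer end of the bar of the red-headed mill's dial, 25 mm from its axis, 178 mm above the counter; not to be moved. The three mills are alike and fixed, at least 190 mm apart: foot 116 mm across, clear hopper, painted head 110 mm across with its flat top at 130 mm. They swap places and are turned up to 0.5 rad.
- yellow_dial_mark (a point): The same point on the yellow-headed mill; not to be moved. Each mill's head has a scale round the dial, 35 to 51 mm from the axis: a thick black mark where the pointer stands at the stop, then counterclockwise seven thin white marks, one per click. The black mark lies 140 degrees counterclockwise from +x, plus the mill's own turn.
There are look-alikes about, which are no part of the job. What is shaped like the part that bears green_dial but blue or purple is not meant.

How it is judged:
By the outcome, as a careful person would: the job done as asked, in the order asked, and still so for the second after the job is handed in, with the robot touching nothing.
It also fails if it takes over 38 s, if anything falls off the work surface, if the arm or the gripper's body presses on something with over 40 N, if the wrist force passes 120 N, or if a joint passes its speed limit or range.

## Working session

There is one attempt and no reset: what is moved stays moved. The work goes in short steps, Python scripts to look and compute and a tool call to move; the robot and the scene stay as the last step left them, time stands still between calls to the robot, and variables do not carry over. Pictures are saved under pics/ and viewed, about 8 in all and at most 12, crops included, and the job is handed in when it is done.

Besides the shell and the picture viewer there is one more tool, called after ">>>" as name(argument=value, ...) on one line, values as JSON. arm_command: Moves the arm, as the interface text tells. Its arguments: {"type":"object","properties":{"steps":{"type":"array","items":{"type":"array"}}},"required":["steps"]}

```bash
mkdir -p pics; cat > h.py <<'E'
import numpy as np, cv2
from bench import manip
def cam(n,save=None):
    c=manip.camera(n)
    if save: cv2.imwrite('pics/'+save,c['frame'])
    return c
def ray(c,u,v):
    V=np.array(c['view']); R,t=V[:3,:3],V[:3,3]
    d=np.array([(u-c['cx'])/c['fx'],-(v-c['cy'])/c['fy'],-1.])
    return -R.T@t, R.T@d
def onz(c,u,v,z):
    o,d=ray(c,u,v); return o+d*(z-o[2])/d[2]
def proj(c,p):
    V=np.array(c['view']); q=V[:3,:3]@np.array(p)+V[:3,3]
    return c['cx']+c['fx']*q[0]/-q[2], c['cy']+c['fy']*-q[1]/-q[2]
E
python3 - <<'E'
from h import *
a=cam('top','top0.png'); b=cam('scene','scene0.png')
for c in(a,b): print({k:c[k] for k in c if k!='frame'})
s=manip.sense(); print(s)
E
```

```text
{'fx': 457.23553578639775, 'fy': 457.23553578639775, 'cx': 319.74491797630594, 'cy': 197.53197748157567, 'view': array([[-8.04834230e-03, -9.99507490e-01,  3.03315164e-02,
         2.82987574e+01],
       [ 9.97990028e-01, -6.12202759e-03,  6.30747537e-02,
        -5.11917549e+02],
       [-6.28579984e-02,  3.07781981e-02,  9.97547781e-01,
        -1.12019526e+03],
       [ 0.00000000e+00,  0.00000000e+00,  0.00000000e+00,
         1.00000000e+00]])}
{'fx': 474.0574690628607, 'fy': 474.0574690628607, 'cx': 313.9570846796929, 'cy': 194.57478861773203, 'view': array([[ 8.35941903e-01,  5.48355090e-01, -2.25350930e-02,
        -4.42863974e+02],
       [-3.55883809e-01,  5.72871564e-01,  7.38352819e-01,
         6.02601291e+01],
       [ 4.17789240e-01, -6.09200186e-01,  6.74038044e-01,
        -1.37014267e+03],
       [ 0.00000000e+00,  0.00000000e+00,  0.00000000e+00,
         1.00000000e+00]])}
{'t': 0.1, 'q': array([-1.15929758e+00,  3.79331720e-01,  1.73471992e+00, -1.29758732e-05,
        1.02850888e+00, -3.33207247e-02]), 'qd': array([ 0.00043067, -0.00069808, -0.00179701, -0.00160395,  0.00026219,
        0.00044845]), 'effort': array([ 1.12225487e-03, -7.65041685e+01, -4.35300672e+01,  6.52824948e-02,
        3.98439914e-02, -2.04227479e-05]), 'eef_pos': array([ 301.11927207, -631.73474771,  404.17203922]), 'tool_rot': array([[-3.97319160e-04,  9.02685482e-01,  4.30300782e-01],
       [ 8.82630789e-04,  4.30300965e-01, -9.02685051e-01],
       [-9.99999532e-01,  2.11426526e-05, -9.67704816e-04]]), 'ft_force': array([ 0.08475363, -0.65525499,  0.68261919]), 'wrist_torque': array([-0.01583391,  0.01741953,  0.00987742]), 'width': 0.9970001521853977}
```

View pics/top0.png

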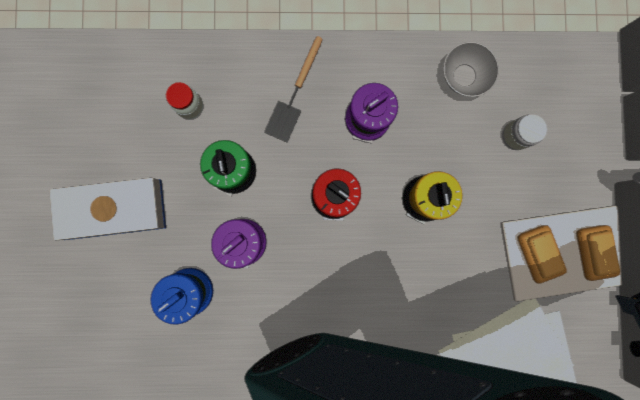

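View pics/scene0.png

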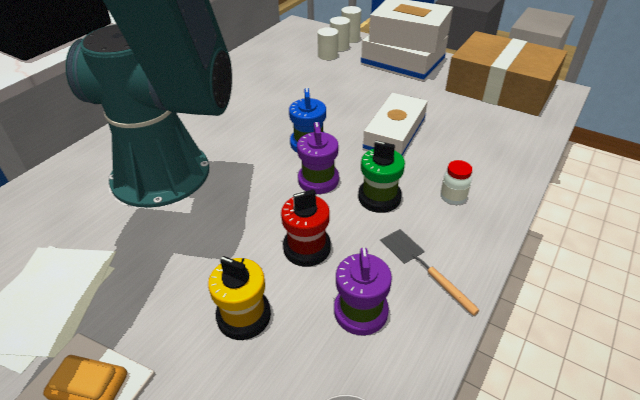

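The top view shows the green mill at (225,166), red at (337,193) and yellow at (437,195). The look-alikes are purple at (374,108) and (238,243), and blue at (178,298). Only the one at (225,166) has a green head with a black dial, so I'll enlarge it and measure.

```bash
cat >> h.py <<'E'
def head(c,z=130):
    f=c['frame']; h=cv2.cvtColor(f,cv2.COLOR_BGR2HSV)
    m=cv2.inRange(h,(45,120,40),(80,255,255))
    cs,_=cv2.findContours(m,cv2.RETR_EXTERNAL,cv2.CHAIN_APPROX_NONE)
    k=max(cs,key=cv2.contourArea); return k
E
python3 - <<'E'
from h import *
c=cam('top'); f=c['frame']
k=head(c); (u,v),r=cv2.minEnclosingCircle(k); print(u,v,r,cv2.fitEllipse(k), onz(c,u,v,130))
cv2.imwrite('pics/g1.png',cv2.resize(f[131:201,190:260],None,fx=8,fy=8,interpolation=cv2.INTER_CUBIC))
E
```

```text
225.1052703857422 163.88815307617188 24.641414642333984 ((225.26608276367188, 164.14010620117188), (46.19276809692383, 48.391632080078125), 137.05477905273438) [581.37922695 238.74225277 130.        ]
```

View pics/g1.png

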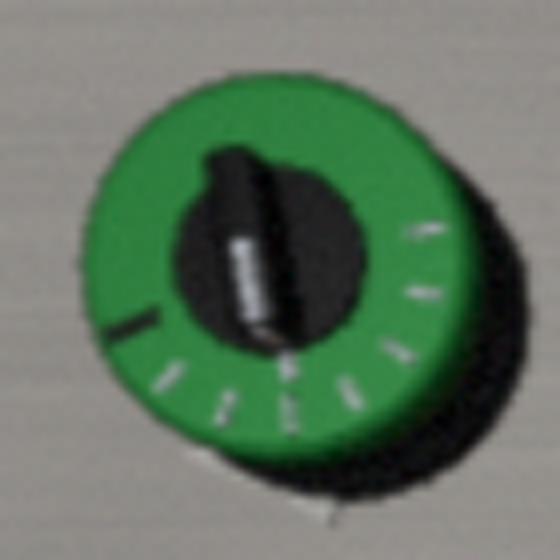

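The crop shows a green head with a black dial, so this is the one. The pointer stripe runs from crop (241,240) to (268,340), between the second and third white marks. The black mark is at (132,325).

```bash
python3 - <<'E'
from h import *
c=cam('top')
P=lambda u,v,z:onz(c,190+u/8-.5+.06,131+v/8-.5+.06,z)
ctr=P(270,258,140);s0=P(241,240,180);s1=P(268,340,180);bk=P(132,325,130)
print(ctr,s0,s1,bk)
a=lambda d:np.degrees(np.arctan2(d[1],d[0]))
C=(ctr+s0)/2
print('pointer',a(s1-s0),'black',a(bk-C))
for u,v in[(168,377),(226,407),(289,414),(350,392),(400,350),(424,292),(430,229)]: print(a(P(u,v,130)-C))
s=manip.sense(); R=s['tool_rot']; print('yaw of z',a(R[:,2]))
print('shift tool', R.T@(np.r_[C[:2],164+172+100]-s['eef_pos']))
E
```

```text
[582.41071653 240.93760472 140.        ] [581.62620964 241.41663188 180.        ] [554.93865457 234.16219063 180.        ] [565.19778286 280.79258956 130.        ]
pointer -164.79281664584377 black 113.00601730574213
136.7203008231296
161.28898362832655
-174.65444081885784
-149.90524243740683
-124.92754958770658
-100.87636446511495
-77.13157182395273
yaw of z -64.51785248202353
shift tool [ -31.2130811   629.15298368 -667.2386188 ]
```

The black stop mark sits at yaw 113° and the pointer at about 195°, so the dial reads roughly 80°. I'll travel with the tool at a fixed yaw, then turn to yaw 105° so the jaws close across the bar. That leaves room to unwind the 80°.

>>> arm_command(steps=[[[-0.015, 0.027, -0.0285], [0, 0, 0], 0.0912], [[-0.01, 0.027, -0.0285], [0, 0, 0], 0.0912], [[-0.01, 0.027, -0.0285], [0, 0, 0], 0.0912], [[-0.01, 0.027, -0.0285], [0, 0, 0], 0.0912], [[0, 0.027, -0.0285], [0, 0, 0], 0.0912], [[0, 0.027, -0.0285], [0, 0, 0], 0.0912], [[0, 0.027, -0.0285], [0, 0, 0], 0.0912], [[0, 0.027, -0.0285], [0, 0, 0], 0.0912], [[0, 0.027, -0.0285], [0, 0, 0], 0.0912], [[0, 0.027, -0.0285], [0, 0, 0], 0.0912], [[0, 0.027, -0.0285], [0, 0, 0], 0.0912], [[0, 0.027, -0.0285], [0, 0, 0], 0.0912]])

```text
t: 1.2
eef_pos: [448.1, -170.3, 449.9]
tool_rot: [[0.001, 0.907, 0.421], [0.001, 0.421, -0.907], [-1.0, 0.001, -0.0]]
ft_force: [1.1, 0.2, 0.3]
width: 1.0
```

>>> arm_command(steps=[[[0, 0.027, -0.0285], [0, 0, 0], 0.0912], [[0, 0.027, -0.0285], [0, 0, 0], 0.0912], [[0, 0.027, -0.0285], [0, 0, 0], 0.0912], [[0, 0.027, -0.0285], [0, 0, 0], 0.0912], [[0, 0.027, -0.0285], [0, 0, 0], 0.0912], [[0, 0.027, -0.0285], [0, 0, 0], 0.0912], [[0, 0.027, -0.0285], [0, 0, 0], 0.0912], [[0, 0.027, -0.0285], [0, 0, 0], 0.0912], [[0, 0.027, -0.0285], [0, 0, 0], 0.0912], [[0, 0.027, -0.0285], [0, 0, 0], 0.0912], [[0, 0.027, -0.0285], [0, 0, 0], 0.0912], [[0, 0.0, 0], [0, 0, 0], 0.0912]])

```text
t: 2.2
eef_pos: [586.9, 268.1, 451.7]
tool_rot: [[0.006, 0.905, 0.425], [0.001, 0.425, -0.905], [-1.0, 0.006, 0.001]]
ft_force: [-1.0, 0.0, -0.5]
width: 1.0
```

>>> arm_command(steps=[[[0, 0, 0], [-7, 0, 0], 0.0912], [[0, 0, 0], [-7, 0, 0], 0.0912], [[0, 0, 0], [-7, 0, 0], 0.0912], [[0, 0, 0], [-7, 0, 0], 0.0912], [[0, 0, 0], [-7, 0, 0], 0.0912], [[0, 0, 0], [-7, 0, 0], 0.0912], [[0, 0, 0], [-7, 0, 0], 0.0912], [[0, 0, 0], [-7, 0, 0], 0.0912], [[0, 0, 0], [-7, 0, 0], 0.0912], [[0, 0, 0], [-7, 0, 0], 0.0912], [[0, 0, 0], [-7, 0, 0], 0.0912], [[0, 0, 0], [-7, 0, 0], 0.0912]])

```text
t: 3.2
eef_pos: [585.8, 269.4, 448.5]
tool_rot: [[0.001, -0.361, 0.933], [-0.001, 0.933, 0.361], [-1.0, -0.001, 0.0]]
ft_force: [0.2, -0.5, 0.5]
width: 0.998
```

>>> arm_command(steps=[[[0, 0, 0], [-7, 0, 0], 0.0912], [[0, 0, 0], [-7, 0, 0], 0.0912], [[0, 0, 0], [-7, 0, 0], 0.0912], [[0, 0, 0], [-7, 0, 0], 0.0912], [[0, 0, 0], [-7, 0, 0], 0.0912], [[0, 0, 0], [-7, 0, 0], 0.0912], [[0, 0, 0], [-7, 0, 0], 0.0912], [[0, 0, 0], [-7, 0, 0], 0.0912], [[0, 0, 0], [-7, 0, 0], 0.0912], [[0, 0, 0], [-7, 0, 0], 0.0912], [[0, 0, 0], [0, 0, 0], 0.0912]])

```text
t: 4.12
eef_pos: [584.6, 266.3, 446.7]
tool_rot: [[-0.003, -0.999, -0.054], [-0.003, -0.054, 0.999], [-1.0, 0.003, -0.003]]
ft_force: [0.2, -0.3, 0.1]
width: 0.999
```

```bash
cat >> h.py <<'E'
def wray(c,u,v):
    V=np.array(c['view']); R,t=V[:3,:3],V[:3,3]
    x=(u-c['cx'])/c['fx'];y=(v-c['cy'])/c['fy'];th=np.hypot(x,y)
    s=np.sin(th)/max(th,1e-9); return -R.T@t, R.T@np.array([x*s,-y*s,-np.cos(th)])
def wz(c,u,v,z):
    o,d=wray(c,u,v); return o+d*(z-o[2])/d[2]
def ang(d): return np.degrees(np.arctan2(d[1],d[0]))
def st(C=(582,241.2)):
    s=manip.sense(); R=s['tool_rot']
    print('t',s['t'],'pos',s['eef_pos'].round(1),'q',s['q'].round(3),'yawz',ang(R[:,2]).round(2),'tilt',R[:2,0].round(4),'w',s['width'],'F',s['ft_force'].round(1),'T',s['wrist_torque'].round(2))
    print('to C (tool)',(R.T@(np.r_[C,336]-s['eef_pos'])).round(1))
E
python3 - <<'E'
from h import *
st(); c=cam('wrist','w1.png'); print({k:c[k] for k in c if k not in('frame','view')})
E
```

```text
t 4.1167 pos [584.6 266.3 446.7] q [ 0.391  0.245  1.83  -0.002  1.07  -1.233] yawz 93.1 tilt [-0.0025 -0.0027] w 0.9991680981782548 F [ 0.2 -0.3  0.1] T [ 0.13 -0.13  0.05]
to C (tool) [110.8   3.6 -24.6]
{'fx': 309.70691628693146, 'fy': 309.70691628693146, 'cx': 319.78540020632613, 'cy': 200.3551209133647}
```

View pics/w1.png

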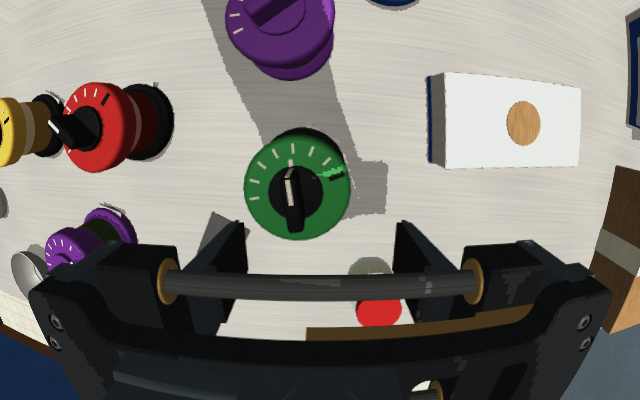

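The wrist view shows the green mill at (297,185). Its pointer points up in the image, and the black mark is at about (337,176). I'll crop it for a finer measurement.

```bash
python3 - <<'E'
import cv2
f=cv2.imread('pics/w1.png')
cv2.imwrite('pics/w1c.png',cv2.resize(f[125:245,237:357],None,fx=5,fy=5,interpolation=cv2.INTER_CUBIC))
E
```

```text
(no output)
```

View pics/w1c.png

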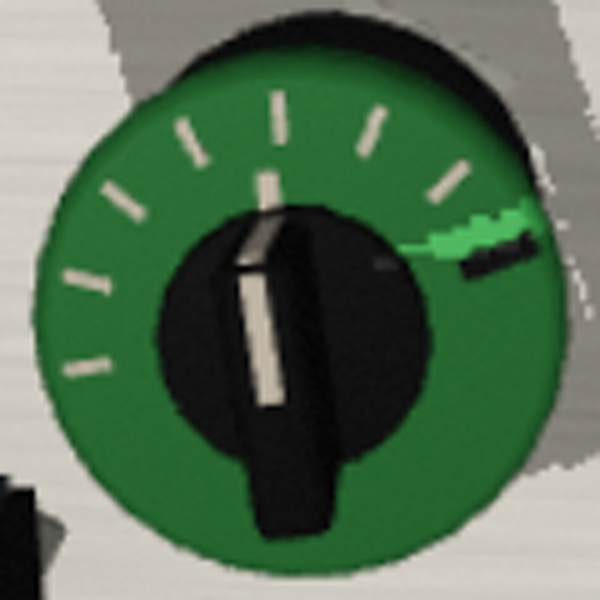

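```bash
cat >> h.py <<'E'
def fitc(P):
    P=np.array(P); A=np.c_[2*P[:,:2],np.ones(len(P))]; x=np.linalg.lstsq(A,(P[:,:2]**2).sum(1),rcond=None)[0]
    return x[:2],np.sqrt(x[2]+x[0]**2+x[1]**2)
E
python3 - <<'E'
from h import *
c=cam('wrist')
W=lambda u,v,z:wz(c,237+(u+.5)/5-.5,125+(v+.5)/5-.5,z)
M=[W(u,v,130) for u,v in[(500,257),(449,182),(372,131),(279,118),(192,143),(124,201),(87,282),(87,367)]]
C,r=fitc(M); print('C',C,r,'disc',W(295,338,140))
A=np.unwrap([ang(m[:2]-C) for m in M],period=360); print(A.round(1),'black fit',np.mean(A-24*np.arange(8)))
s0,s1=W(270,405,180),W(253,272,180); print(s0,s1,'pointer',ang(s1-s0),ang(s1[:2]-C), 'extra',ang(W(267,190,135)[:2]-C))
st(C)
E
```

```text
C [582.22187605 240.7664185 ] 43.22907540440087 disc [580.29086614 241.33811341 140.        ]
[114.  138.  161.9 186.1 209.7 233.6 258.  281.6] black fit 113.8694412912578
[581.5174179  240.27710199 180.        ] [558.865563   236.96173271 180.        ] pointer -171.673201408115 -170.74792413954083 extra -168.5235373307266
t 4.2167 pos [584.6 266.4 446.8] q [ 0.391  0.245  1.83  -0.002  1.07  -1.223] yawz 92.52 tilt [-0.0024 -0.0026] w 0.9982026177743766 F [-0.9  0.2  0.1] T [ 0.1  -0.12 -0.  ]
to C (tool) [110.9   3.2 -25.2]
```

Eight marks fit a circle of radius 43.2 mm centred at (582.2, 240.8), with the stop at 113.9°. The pointer is at 188.5°, so the dial reads about 74.6° (1.30 rad). The target pointer yaw is 185.9°. Next I align the tool and descend.

>>> arm_command(steps=[[[0, 0.003, -0.025], [0, 0, 0], 0.0912], [[0, 0, 0], [-6, 0, 0], 0.0912], [[0, 0, 0], [0, 0, 0], 0.0912]])

```text
t: 4.47
eef_pos: [582.5, 240.5, 446.7]
tool_rot: [[-0.003, -0.99, -0.138], [-0.003, -0.138, 0.99], [-1.0, 0.003, -0.002]]
ft_force: [0.6, -0.4, -0.1]
width: 0.998
```

```bash
python3 -c "
from h import *
st((582,240.8))"
```

```text
t 4.4667 pos [582.5 240.5 446.7] q [ 0.355  0.225  1.855 -0.002  1.065 -1.354] yawz 97.96 tilt [-0.0026 -0.0025] w 0.9982160955721504 F [ 0.6 -0.4 -0.1] T [ 0.16 -0.14  0.03]
to C (tool) [1.107e+02 1.000e-01 6.000e-01]
```

>>> arm_command(steps=[[[0.03, 0, 0], [0, 0, 0], 0.0912], [[0.03, 0, 0], [0, 0, 0], 0.0912], [[0.025, 0, 0], [0, 0, 0], 0.0912], [[0.02, 0, 0], [0, 0, 0], 0.0912], [[0, 0, 0], [0, 0, 0], 0.0912]])

```text
t: 4.88
eef_pos: [583.1, 240.7, 340.5]
tool_rot: [[0.003, -0.994, -0.107], [-0.0, -0.107, 0.994], [-1.0, -0.003, -0.001]]
ft_force: [-0.8, 0.5, -0.4]
width: 1.001
```

```bash
python3 -c "
from h import *
st((582,240.8))"
```

```text
t 4.8833 pos [583.1 240.7 340.5] q [ 0.355  0.354  1.907 -0.002  0.878 -1.322] yawz 96.12 tilt [ 0.0029 -0.0004] w 1.0007356366330509 F [-0.8  0.5 -0.4] T [ 0.08 -0.12  0.01]
to C (tool) [4.5 1.1 0.3]
```

>>> arm_command(steps=[[[0.002, 0.001, 0], [-2.4, 0, 0], 0.0912], [[0, 0, 0], [0, 0, 0], 0.02], [[0, 0, 0], [0, 0, 0], 0.005], [[0, 0, 0], [0, 0, 0], 0.005], [[0, 0, 0], [0, 0, 0], 0.005], [[0, 0, 0], [0, 0, 0], 0.005], [[0, 0, 0], [0, 0, 0], 0.005], [[0, 0, 0], [0, 0, 0], 0.005]])

```text
t: 5.55
eef_pos: [583.4, 241.6, 343.2]
tool_rot: [[0.006, -0.992, -0.129], [0.001, -0.129, 0.992], [-1.0, -0.006, 0.0]]
ft_force: [-0.1, 0.7, -1.7]
width: 0.522
```

```bash
python3 -c "
from h import *
st((582,240.8))"
```

```text
t 5.55 pos [583.4 241.6 343.2] q [ 0.356  0.351  1.905 -0.002  0.879 -1.343] yawz 97.42 tilt [0.0062 0.0008] w 0.5217012235725785 F [-0.1  0.7 -1.7] T [ 0.15 -0.08  0.01]
to C (tool) [ 7.2  1.5 -0.6]
```

>>> arm_command(steps=[[[0.004, 0.001, 0], [-1, 0, 0], 0.005], [[0, 0, 0], [0, 0, 0], 0.005], [[0, 0, 0], [0, 0, 0], 0.005], [[0, 0, 0], [0, 0, 0], 0.005], [[0, 0, 0], [0, 0, 0], 0.005], [[0, 0, 0], [0, 0, 0], 0.005], [[0, 0, 0], [0, 0, 0], 0.005], [[0, 0, 0], [0, 0, 0], 0.005]])

```text
t: 6.22
eef_pos: [582.3, 241.4, 338.9]
tool_rot: [[0.006, -0.989, -0.148], [0.001, -0.148, 0.989], [-1.0, -0.006, -0.0]]
ft_force: [-0.2, -0.3, -0.1]
width: 0.154
```

```bash
python3 -c "
from h import *
st((582,240.8))"
```

```text
t 6.2167 pos [582.3 241.4 338.9] q [ 0.356  0.355  1.909 -0.002  0.872 -1.362] yawz 98.5 tilt [0.0062 0.0008] w 0.15436950336700256 F [-0.2 -0.3 -0.1] T [ 0.1  -0.12  0.07]
to C (tool) [ 2.9  0.4 -0.6]
```

The bar is gripped, with a 14 mm opening. Now I turn it clockwise.

>>> arm_command(steps=[[[0, 0, 0], [0, 0, 0], 0.005], [[0, 0, 0], [6, 0, 0], 0.005], [[0, 0, 0], [6, 0, 0], 0.005], [[0, 0, 0], [6, 0, 0], 0.005], [[0, 0, 0], [6, 0, 0], 0.005], [[0, 0, 0], [6, 0, 0], 0.005], [[0, 0, 0], [6, 0, 0], 0.005]])

```text
t: 6.8
eef_pos: [582.3, 241.2, 339.0]
tool_rot: [[0.006, -0.876, 0.482], [-0.0, 0.482, 0.876], [-1.0, -0.005, 0.003]]
ft_force: [0.2, 0.3, 0.7]
width: 0.151
```

```bash
python3 -c "
from h import *
st((582,240.8))"
```

```text
t 6.8 pos [582.3 241.2 339. ] q [ 0.356  0.355  1.909 -0.003  0.872 -0.71 ] yawz 61.19 tilt [ 0.0061 -0.0003] w 0.15057774461360424 F [0.2 0.3 0.7] T [-0.13 -0.06  0.05]
to C (tool) [ 3.   0.1 -0.5]
```

>>> arm_command(steps=[[[0, 0, 0], [6, 0, 0], 0.005], [[0, 0, 0], [6, 0, 0], 0.005], [[0, 0, 0], [6, 0, 0], 0.005], [[0, 0, 0], [6, 0, 0], 0.005], [[0, 0, 0], [6, 0, 0], 0.005], [[0, 0, 0], [2, 0, 0], 0.005], [[0, 0, 0], [2, 0, 0], 0.005]])

```text
t: 7.38
eef_pos: [582.1, 241.1, 338.9]
tool_rot: [[0.005, -0.425, 0.905], [-0.002, 0.905, 0.425], [-1.0, -0.004, 0.004]]
ft_force: [0.4, -0.3, 0.4]
width: 0.153
```

```bash
python3 -c "
from h import *
st((582,240.8))"
```

```text
t 7.3833 pos [582.1 241.1 338.9] q [ 0.356  0.355  1.909 -0.004  0.873 -0.08 ] yawz 25.18 tilt [ 0.0051 -0.0017] w 0.15335409205449382 F [ 0.4 -0.3  0.4] T [-0.18 -0.02  0.06]
to C (tool) [ 2.9 -0.2 -0.3]
```

Near the stop, I continue in small increments and watch the torque.

>>> arm_command(steps=[[[0, 0, 0], [2, 0, 0], 0.005], [[0, 0, 0], [2, 0, 0], 0.005]])

```text
t: 7.55
eef_pos: [582.1, 241.3, 339.0]
tool_rot: [[0.005, -0.359, 0.933], [-0.002, 0.933, 0.359], [-1.0, -0.004, 0.004]]
ft_force: [1.4, -1.0, -0.0]
width: 0.17
```

```bash
python3 -c "
from h import *
st((582,240.8))"
```

```text
t 7.55 pos [582.1 241.3 339. ] q [ 0.356  0.355  1.909 -0.005  0.873 -0.008] yawz 21.07 tilt [ 0.0055 -0.0022] w 0.16950064108613147 F [ 1.4 -1.  -0. ] T [-0.32 -0.21  1.2 ]
to C (tool) [ 3.  -0.4 -0.3]
```

>>> arm_command(steps=[[[0, 0, 0], [2, 0, 0], 0.005], [[0, 0, 0], [2, 0, 0], 0.005]])

```text
t: 7.72
eef_pos: [582.1, 241.3, 339.0]
tool_rot: [[0.006, -0.294, 0.956], [-0.004, 0.956, 0.294], [-1.0, -0.005, 0.005]]
ft_force: [0.6, -2.5, -0.6]
width: 0.182
```

```bash
python3 -c "
from h import *
st((582,240.8))"
```

```text
t 7.7167 pos [582.1 241.3 339. ] q [ 0.357  0.355  1.909 -0.007  0.873  0.063] yawz 17.1 tilt [ 0.006  -0.0037] w 0.18230822611271186 F [ 0.6 -2.5 -0.6] T [-0.43 -0.19  1.41]
to C (tool) [ 3.  -0.5 -0.3]
```

The torque rose to 1.4 N m and the jaws started riding over the bar, so the dial is on its stop. That happened at about yaw 24°, matching the black mark at 113.9°. Now I turn it back to yaw 95.9.

>>> arm_command(steps=[[[0, 0, 0], [-4, 0, 0], 0.005], [[0, 0, 0], [-3, 0, 0], 0.005], [[0, 0, 0], [-6, 0, 0], 0.005], [[0, 0, 0], [-6, 0, 0], 0.005], [[0, 0, 0], [-6, 0, 0], 0.005], [[0, 0, 0], [-6, 0, 0], 0.005], [[0, 0, 0], [-6, 0, 0], 0.005], [[0, 0, 0], [-6, 0, 0], 0.005], [[0, 0, 0], [-6, 0, 0], 0.005], [[0, 0, 0], [-6, 0, 0], 0.005], [[0, 0, 0], [-6, 0, 0], 0.005], [[0, 0, 0], [-6, 0, 0], 0.005]])

```text
t: 8.72
eef_pos: [582.5, 241.9, 338.9]
tool_rot: [[0.007, -0.999, 0.053], [-0.002, 0.053, 0.999], [-1.0, -0.008, -0.002]]
ft_force: [-0.8, 0.8, -0.2]
width: 0.154
```

```bash
python3 -c "
from h import *
st((582,240.8))"
```

```text
t 8.7167 pos [582.5 241.9 338.9] q [ 0.357  0.355  1.908 -0.006  0.872 -1.156] yawz 86.95 tilt [ 0.0074 -0.0023] w 0.15434447017692746 F [-0.8  0.8 -0.2] T [ 0.39 -0.04 -0.02]
to C (tool) [ 2.9  0.5 -1.1]
```

>>> arm_command(steps=[[[0, 0, 0], [-5, 0, 0], 0.005], [[0, 0, 0], [-3, 0, 0], 0.005], [[0, 0, 0], [0, 0, 0], 0.005], [[0, 0, 0], [0, 0, 0], 0.005]])

```text
t: 9.05
eef_pos: [582.5, 242.0, 338.9]
tool_rot: [[0.007, -0.995, -0.098], [-0.002, -0.098, 0.995], [-1.0, -0.007, -0.003]]
ft_force: [0.0, -1.1, 1.0]
width: 0.152
```

```bash
python3 - <<'E'
from h import *
st((582,240.8))
c=cam('wrist','w2.png'); f=c['frame']
cv2.imwrite('pics/w2c.png',cv2.resize(f[150:400,220:420],None,fx=2.4,fy=2.4,interpolation=cv2.INTER_CUBIC))
E
```

```text
t 9.05 pos [582.5 242.  338.9] q [ 0.357  0.355  1.908 -0.006  0.872 -1.308] yawz 95.61 tilt [ 0.0072 -0.0018] w 0.15248334733656896 F [ 0.  -1.1  1. ] T [ 0.2  -0.01  0.03]
to C (tool) [ 2.9  0.7 -1.1]
```

View pics/w2c.png

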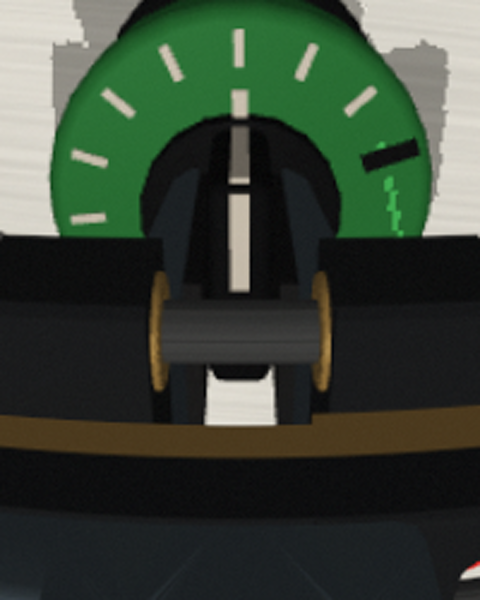

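The pointer stripe (238,240 to 240,100) lies in line with the third white mark (239,47). I let go and rise.

>>> arm_command(steps=[[[0, 0, 0], [0, 0, 0], 0.0912], [[0, 0, 0], [0, 0, 0], 0.0912], [[0, 0, 0], [0, 0, 0], 0.0912], [[0, 0, 0], [0, 0, 0], 0.0912], [[0, 0, 0], [0, 0, 0], 0.0912], [[0, 0, 0], [0, 0, 0], 0.0912], [[0, 0, 0], [0, 0, 0], 0.0912], [[0, 0, 0], [0, 0, 0], 0.0912]])

```text
t: 9.77
eef_pos: [582.5, 242.0, 338.9]
tool_rot: [[0.007, -0.996, -0.092], [-0.002, -0.092, 0.996], [-1.0, -0.007, -0.003]]
ft_force: [0.2, 0.6, 0.0]
width: 0.705
```

>>> arm_command(steps=[[[-0.02, 0, 0], [0, 0, 0], 0.0912], [[-0.03, 0, 0], [0, 0, 0], 0.0912], [[-0.03, 0, 0], [0, 0, 0], 0.0912], [[-0.03, 0, 0.0], [0, 0, 0], 0.0912], [[0, 0, 0.025], [0, 0, 0], 0.0912], [[0, 0, 0], [0, 0, 0], 0.0912], [[0, 0, 0], [0, 0, 0], 0.0912]])

```text
t: 10.35
eef_pos: [579.1, 267.3, 453.3]
tool_rot: [[0.005, -0.996, -0.091], [-0.002, -0.091, 0.996], [-1.0, -0.005, -0.003]]
ft_force: [-0.7, -0.7, -0.2]
width: 0.999
```

```bash
python3 - <<'E'
from h import *
st((582,240.8))
c=cam('wrist','w3.png'); f=c['frame']
import pickle; pickle.dump(c,open('w3.pkl','wb'))
cv2.imwrite('pics/w3c.png',cv2.resize(f[125:245,237:357],None,fx=5,fy=5,interpolation=cv2.INTER_CUBIC))
E
```

```text
t 10.35 pos [579.1 267.3 453.3] q [ 0.396  0.229  1.836 -0.005  1.072 -1.263] yawz 95.21 tilt [ 0.0054 -0.0023] w 0.9991429304247629 F [-0.7 -0.7 -0.2] T [ 0.14 -0.14 -0.02]
to C (tool) [ 1.174e+02  1.000e-01 -2.630e+01]
```

View pics/w3c.png

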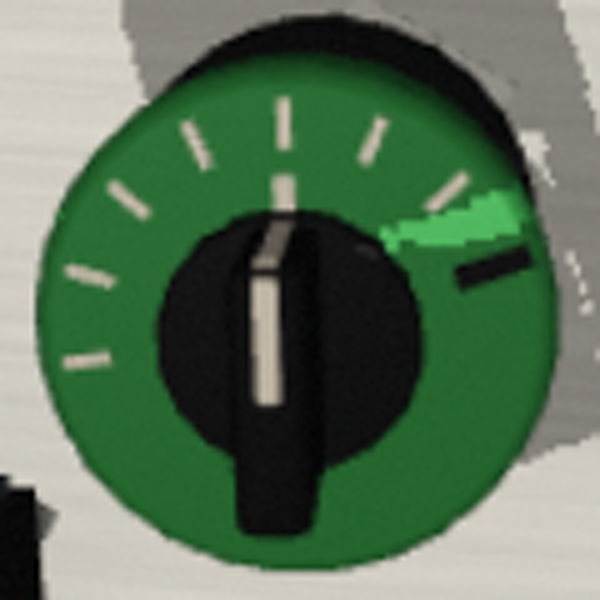

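The pointer tick at (284,192) lines up with the third white mark at (284,124), and the jaws are clear. Now the numeric check.

```bash
python3 - <<'E'
from h import *
import pickle; c=pickle.load(open('w3.pkl','rb'))
W=lambda u,v,z:wz(c,237+(u+.5)/5-.5,125+(v+.5)/5-.5,z)
M=[W(u,v,130) for u,v in[(494,268),(446,192),(373,141),(284,124),(197,145),(129,200),(91,275),(87,360)]]
C,r=fitc(M); A=np.unwrap([ang(m[:2]-C) for m in M],period=360); b=np.mean(A-24*np.arange(8))
s0,s1=W(268,405,180),W(265,275,180)
print(C,r,b,'dial by stripe',ang(s1-s0)%360-b,'by tick',ang(W(284,192,131)[:2]-C)%360-b,'mark3',A[3]-b)
E
```

```text
[582.33572486 240.73342572] 43.06544199031148 114.2356607368086 dial by stripe 70.7962091774146 by tick 72.80674620473343 mark3 72.06563433342765
```

```bash
python3 -c "
from bench import manip
print(manip.sign_off())"
```

```text
the job is handed in; nothing more can be done
None
```

The green mill's dial is set three clicks back from its clockwise stop. I let go of it and handed the job in at about 10.4 s of the 38 s allowed.

- **Turn to the stop:** I gripped the dial's bar and turned it clockwise from about 75°. At the stop the torque rose to about 1.4 N m, at the angle of the black mark. I kept turning about 7° past it, and the jaws began to ride over the bar instead of moving the dial.
- **Back three clicks:** I turned it counterclockwise by 72°, released it, and raised the gripper clear.
- **Final angle:** The last wrist picture has the pointer in line with the third white mark. By calculation the dial reads 70.8° from the top stripe and 72.8° from the tick at the pointer's end, against a target of 72°. The two readings disagree by 2°, which I put down to picture measurement error.
- **Other mills:** I did not touch the red or yellow mill, but I took no closing picture of them.

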